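# Load a slide holder under the spring clip of a reading stage

### The arm

A 7-joint arm with a two-finger parallel gripper is mounted at the origin on the work surface. World frame = base frame: x ahead of the robot, y to its left, z up, the work surface at z = 0. Lengths are in mm, angles in rad, forces in N, time in s.
With the tool pointing down it reaches from about 400 to 875 mm from the base axis. Payload 4.4 kg.
Tool frame: the origin (TCP) lies at the very end of the fingers, on their centre line; the grasp point (between the pads) lies 19 mm behind it (ctrl.grasp_offset is the distance from the TCP to the grasp point, in mm); z points along the fingers, y is the line along which they close (so a half turn about z gives the same grasp; the last joint's range is limited). The gripper opens to 85 mm and grips with 20 to 120 N. Pads are 22 mm wide; open, the fingers measure 114 mm over their backs; the gripper's body (76 mm by 85 mm) begins 54 mm behind the grasp point. The pads swing forward as they close: fully open they stand 13 mm farther back than shut.
Start: joints at [-1.232, 0.628, 0.038, 1.517, -0.027, 0.996, -0.02], TCP at [255.971, 597.492, 231.313] pointing down, gripper open.
Joint ranges: [-3.06, 3.06], [-0.37, 2.12], [-1.25, 1.32], [0.18, 2.47], [-1.1, 4.24], [0.23, 1.98], [-2.94, 2.94]. Speed limits (rad/s): [2.57, 2.57, 3.14, 3.14, 3.14, 3.14, 3.14].

### API

Orientations are given as [roll, pitch, yaw] about the fixed x, y, z axes, in that order (R = Rz(yaw) Ry(pitch) Rx(roll)).
In Python, from cell import status, cams, ctrl gives the robot as it stands.
- The arm moves only by the tool move_arm, never from a script. Its argument "plan" is a list of rows, each a list of 3 entries, a list of its own where there are three numbers: the shift along the world's x, y, z in mm, then the turn, a rotation vector about the world's x, y, z in degrees, then the opening, from 0 (shut) to 1 (fully open). In form: [[[x, y, z], [wx, wy, wz], gripper], ...]. A call has 1 to 10 rows; each row shifts and turns the commanded pose from where the row before left it; what a row does not reach is not made up. A row lasts 1/8 s, in which the tool goes at most 62.5 mm and 10.7 degrees, less where a joint would pass 70% of its speed; a pose out of reach is approached as far as the arm can. A call with a gripper value outside its range is refused whole. The fingers move at their own pace and stop on an object; the grip force is fixed at half the most. Time passes only in rows, so rows that do not move let the fingers close. It gives the time, the measured TCP pose, the force, the opening and the grip force at its end, in the units of the state.
- status.read_state(): the state, without advancing time (a new reading comes with each control period).
- cams.get_image(name): name is "scene" or "side" or "wrist"; returns the picture (384x512x3 uint8, blue, green, red); there is no depth.
- cams.camera_params(name): a dict with "K" (3x3 intrinsics, pixels), "k1" (the pictures are not rectified: a ray, as slopes to the right and down, at radius r is drawn at 1 + k1 r^2 times it, then the intrinsics apply), "pose" (4x4, takes a point from camera to world coordinates); the wrist camera has in their place "tool_from_camera" (4x4, takes a point from camera to tool coordinates, whose origin is the TCP and whose axes are the flange's). Camera axes: x right, y down, z forward; pixel columns grow to the right and rows downward; lengths in mm; the calibration is good to about 2 mm. A picture is of the moment at which its call begins: read the wrist's pose just before it. camera_params takes no time and is no camera call.
- ctrl.finish_job(): hands the job in; it is judged then, once.
The state is a dict: "clock": time; "qpos": joint angles; "qd": joint speeds; "tau": joint torques, N m; "eef_pos": TCP position; "tool_rot": TCP orientation; "force": force on the tool from outside, world axes, zero at the start; "torque": the same for the moment, N m; "width": finger opening in mm; "gripper_force": force on a finger pad.
Only numpy, scipy, OpenCV 4.12 (cv2) and the standard library are available. Lean on these libraries where they do the work, as an engineer would, in place of code of your own. Each camera call takes 0.05 s, during which the arm holds its last target. There are 200 camera calls.

### The job

On the grey reading stage, press the long thumb plate of the spring clip down with one fingertip and keep it down while the other fingertip pushes the white slide holder along its track, under the raised clip foot, until it is fully home against the end stop. Then let the clip go, so that its foot comes down on the holder, and draw the hand clear. Only press and push: do not lift the holder, do not let the clip down on it before it is home, and leave the other things on the desk where they are.

Things in the scene. Friction and masses are not known exactly. Their poses are not given: they have to be found in the camera images.
- stage: grey reading stage fixed to the desk, base plate 12 mm thick. x axis: the push direction, towards the end stop; y to the left of that; z up. Origin at desk height; plate spans x -140..70, y -67..57 mm. A slide track lies on its right half; the clip's hinge pin runs along x at y = 0, z = 26 mm, between two 32 mm high posts at x = -131 and 33 mm
- end_stop (a point): middle of the stop face at track floor level (stage x = 45, y = -36, z = 12 mm): an aluminium block, top 26 mm above the desk. The track runs straight back from it along stage -x to the plate's open near end; floor 12 mm above the desk, 36.4 mm wide between two low guide rails, 4 mm thick, tops 17 mm above the desk
- clip (a joint): steel spring clip, a seesaw about the pin, rad. 0 = at rest: foot 2 mm above the track floor, blocking the 7 mm thick holder. Grows as the thumb plate (left of the pin) is pressed and the foot (right) rises; hard limit 0.32. 0.2 to 0.3 is well open; about 0.14 with the foot resting on the holder. Full press takes about 5 N at 30 mm from the pin; it springs back when let go
- thumb_plate (a point): on top of the clip's smooth steel thumb plate, midway along it, 30 mm left of the pin; moves with the clip. Plate: 100 mm along stage x (-125..-25 mm), from the pin 44 mm to the left. At rest it slopes up to the left by 0.2 rad, this point 34 mm above the desk; level at clip 0.2 (28 mm), 24 mm at the hard limit. A fingertip can slide along it while pressing
- clip_foot (a point): centre of the underside of the clip's foot (stage x 15..23, y -48..-36 mm), on an arm over the track; top of the arm 34 mm above the desk at rest, about 50 mm when pressed
- holder: white slide holder lying loose in the track, 80 x 34 x 7 mm, 40 to 90 g; origin at the centre of its underside, x axis towards the end stop. At its rear end stands an upright tab, 6 mm thick, full width, top 24 mm above the underside (36 mm above the desk). Home: front edge on the stop, origin at stage x = 5 mm; it starts 37 to 57 mm short of home
- holder_tab (a point): middle of the top edge of the rear face of the holder's tab: the face to push on (its normal is the holder's -x)
- bottle_a: clear culture bottle with a crimped cap, 35 mm diameter, 125 mm tall, standing beyond the stage; leave it alone. Origin at its base
- bottle_b: second such bottle, standing to the left of the stage; leave it alone. Origin at its base
- jar: specimen jar, 54 mm diameter, 55 mm tall, to the right of the stage; leave it alone. Origin at its base
- slide_box: closed box of slides, 85 x 35 x 30 mm, lying beyond the stage to the right; leave it alone. Origin at its underside's centre
- mouse: black computer mouse, 105 x 60 x 34 mm, far left; leave it alone. Origin at its underside's centre
- marker: marker pen lying flat, about 130 mm long, 15 mm thick, far right; leave it alone. Origin on its underside
Things that resemble listed ones, but are neither listed nor needed, are in the scene too. Several things have the shape of the holder; the one meant has the colours described above.

How it is judged:
By the outcome, as a careful person would: the job done as asked, in the order asked, and still so for the second after the job is handed in, with the robot touching nothing.
It also fails if it takes over 45 s, if anything falls off the work surface, if the arm or the gripper's body presses on something with over 40 N, if the wrist force passes 120 N, or if a joint passes its speed limit or range.

## Working session

There is one attempt and no reset: what is moved stays moved. The work goes in short steps, Python scripts to look and compute and a tool call to move; the robot and the scene stay as the last step left them, time stands still between calls to the robot, and variables do not carry over. Pictures are saved under pics/ and viewed, at most 10 in all, crops included, and the job is handed in when it is done.

Besides the shell and the picture viewer there is one more tool, called after "Request:" in YAML: its name, and indented under it one key for each argument. move_arm: Moves the arm, as the interface text tells. Its arguments: {"type":"object","properties":{"plan":{"type":"array","items":{"type":"array"}}},"required":["plan"]}

```bash
mkdir -p pics; ls; python3 - <<'E'
from cell import status,cams,ctrl
import cv2,numpy as np
for n in("scene","side"):
    cv2.imwrite(f"pics/{n}0.png",cams.get_image(n)); p=cams.camera_params(n); print(n,p)
print(cams.camera_params("wrist"));s=status.read_state();print(s)
E
```

```text
pics
scene {'K': array([[387.67465645,   0.        , 256.94723454],
       [  0.        , 387.67465645, 187.53879874],
       [  0.        ,   0.        ,   1.        ]]), 'k1': 0.00991750889359433, 'pose': array([[ 1.51906690e-01,  8.14338784e-01, -5.60157748e-01,
         1.13448771e+03],
       [ 9.88392142e-01, -1.23831746e-01,  8.80151797e-02,
        -9.87197534e+01],
       [ 2.30886227e-03, -5.67025611e-01, -8.23696926e-01,
         9.48994823e+02],
       [ 0.00000000e+00,  0.00000000e+00,  0.00000000e+00,
         1.00000000e+00]])}
side {'K': array([[428.17175009,   0.        , 256.20023428],
       [  0.        , 428.17175009, 190.72746735],
       [  0.        ,   0.        ,   1.        ]]), 'k1': -0.16548858482146508, 'pose': array([[ 8.39494965e-01, -2.65639367e-01,  4.74008365e-01,
        -1.49977573e+02],
       [-5.43161987e-01, -4.34242359e-01,  7.18615774e-01,
        -9.77225733e+02],
       [ 1.49418711e-02, -8.60737649e-01, -5.08829480e-01,
         7.57750760e+02],
       [ 0.00000000e+00,  0.00000000e+00,  0.00000000e+00,
         1.00000000e+00]])}
{'K': a
[... 538 characters left out ...]
0]])}
{'clock': 0.1, 'qpos': array([-1.23181251,  0.62927725,  0.03845538,  1.51828385, -0.02697467,
        0.99632102, -0.02003978]), 'qd': array([ 0.00248546, -0.00222679, -0.0008219 , -0.00471283, -0.00152307,
       -0.00051553, -0.00016004]), 'tau': array([ 3.46007670e-03, -5.64543915e+01,  1.23072356e+00, -1.93975657e+01,
        1.13226110e-02,  5.51710662e-03,  9.20218952e-06]), 'eef_pos': array([255.74024563, 596.94625403, 230.46088983]), 'tool_rot': array([-3.13982209e+00,  4.73500626e-05,  2.73677393e+00]), 'force': array([ 1.52141637e+00, -1.21256168e-04,  5.51540847e-01]), 'torque': array([ 0.01797568, -0.01754554,  0.02295139]), 'gripper_force': 0.0, 'width': 85.1665406054121}
```

View pics/scene0.png

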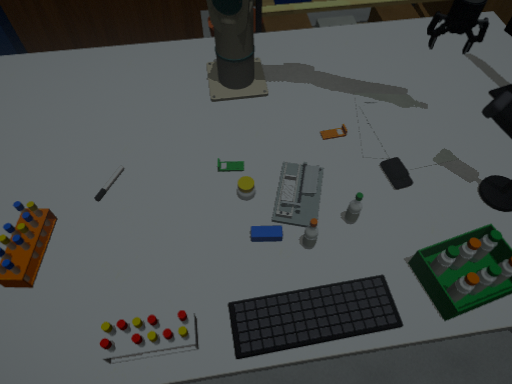

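View pics/side0.png

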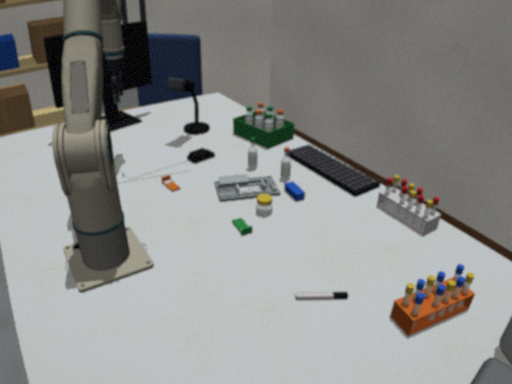

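The scene view shows the grey stage near (299,193). In its track, around (289,190), is the white holder. Holder-shaped lookalikes are the green one at (231,166) and the orange one at (334,133). The side view has the stage at (247,187), green at (242,226) and orange at (171,184). By its colour and place in the track, I choose the white one.

```bash
cat > h.py <<'E'
from cell import status,cams,ctrl
import cv2,numpy as np
from scipy.spatial.transform import Rotation as R
def cam(n):
    p=cams.camera_params(n)
    if "pose" in p: return p["K"],p["k1"],p["pose"]
    s=status.read_state();T=np.eye(4);T[:3,:3]=R.from_euler("xyz",s["tool_rot"]).as_matrix();T[:3,3]=s["eef_pos"]
    return p["K"],p["k1"],T@p["tool_from_camera"]
def shot(n):
    c=cam(n);return cams.get_image(n),c
def dist(k1):return np.array([k1,0,0,0,0.])
def ray(c,uv):
    q=cv2.undistortPoints(np.array([[uv]],float),c[0],dist(c[1]))[0,0]
    return c[2][:3,3],c[2][:3,:3]@np.array([q[0],q[1],1])
def onz(c,uv,z):
    o,d=ray(c,uv);return o+d*(z-o[2])/d[2]
def proj(c,P):
    P=np.atleast_2d(np.array(P,float));T=np.linalg.inv(c[2]);X=P@T[:3,:3].T+T[:3,3]
    return cv2.projectPoints(X,np.zeros(3),np.zeros(3),c[0],dist(c[1]))[0][:,0]
def tri(obs):
    A=np.zeros((3,3));b=np.zeros(3)
    for c,uv in obs:
        o,d=ray(c,uv);d=d/np.linalg.norm(d);M=np.eye(3)-np.outer(d,d);A+=M;b+=M@o
    X=np.linalg.solve(A,b);return X
E
python3 - <<'E'
from h import *
i,c=shot("scene")
for uv in[(299,193),(289,190),(283,163),(324,166),(311,223),(273,219)]:print(uv,onz(c,uv,12).round(),)
cv2.imwrite("pics/crop0.png",cv2.resize(i[150:250,240:373],None,fx=6,fy=6,interpolation=cv2.INTER_CUBIC))
print(proj(c,status.read_state()["eef_pos"]))
E
```

```text
(299, 193) [535. 119.  12.]
(289, 190) [520.  93.  12.]
(283, 163) [419.  94.  12.]
(324, 166) [449. 216.  12.]
(311, 223) [637. 131.  12.]
(273, 219) [609.  29.  12.]
[[444.65102677  53.57296937]]
```

View pics/crop0.png

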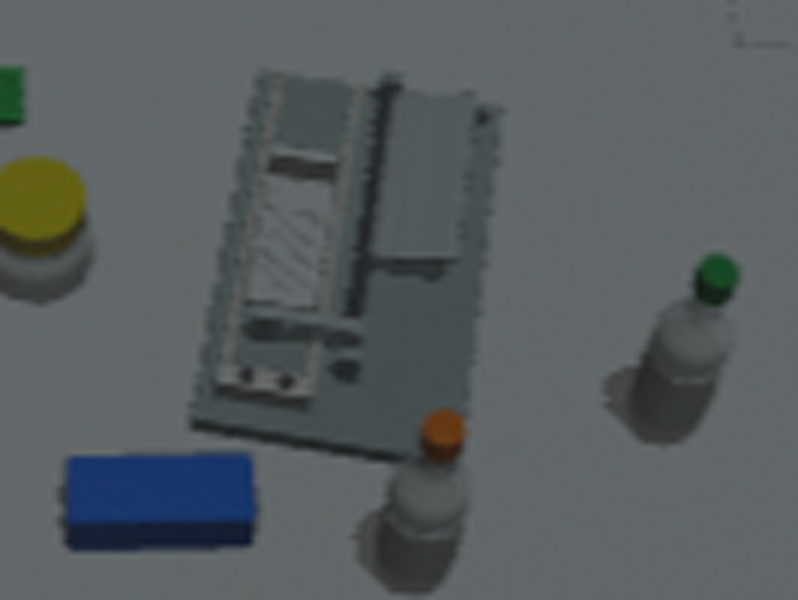

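The crop confirms it: the white holder (body at crop ~(285,240), tab ~(305,160)) is in the track. The clip arm is in front at ~(300,325), and the thumb plate is at ~(425,175). Next I'll bring the wrist camera over the stage.

Request:
move_arm:
  plan:
    - [[24,-48,2],[0,0,0.5],0.6]
    - [[24,-48,2],[0,0,0.5],0.6]
    - [[24,-48,2],[0,0,0.5],0.6]
    - [[24,-48,2],[0,0,0.5],0.6]
    - [[24,-48,2],[0,0,0.5],0.6]
    - [[24,-48,2],[0,0,0.5],0.6]
    - [[24,-48,2],[0,0,0.5],0.6]
    - [[24,-48,2],[0,0,0.5],0.6]
    - [[24,-48,2],[0,0,0.5],0.6]
    - [[18,-45,2],[0,0,0.5],0.6]

```text
clock: 1.4
eef_pos: [490.7, 118.5, 251.3]
tool_rot: [-3.142, 0.0, 2.824]
force: [-0.1, 0.2, -0.2]
width: 51.4
gripper_force: 0.0
```

Request:
move_arm:
  plan:
    - [[0,0,0],[0,0,0],0.6]
    - [[0,0,0],[0,0,0],0.6]
    - [[0,0,0],[0,0,0],0.6]

```text
clock: 1.78
eef_pos: [489.4, 122.1, 251.2]
tool_rot: [3.141, -0.001, 2.827]
force: [-0.6, -0.2, -0.1]
width: 51.4
gripper_force: 0.0
```

```bash
python3 - <<'E'
from h import *
i,c=shot("wrist");np.savez("w1.npz",i=i,K=c[0],k=c[1],T=c[2])
cv2.imwrite("pics/w1.png",cv2.resize(i,None,fx=1.5,fy=1.5,interpolation=cv2.INTER_CUBIC))
s=status.read_state();print(s["eef_pos"],s["tool_rot"],s["width"],s["clock"],s["force"])
E
```

```text
[489.41155156 121.99511034 251.20447969] [ 3.14126443e+00 -6.26655845e-04  2.82669862e+00] 51.48474895716877 1.825 [-0.91626601  0.62579948 -0.00330507]
```

View pics/w1.png

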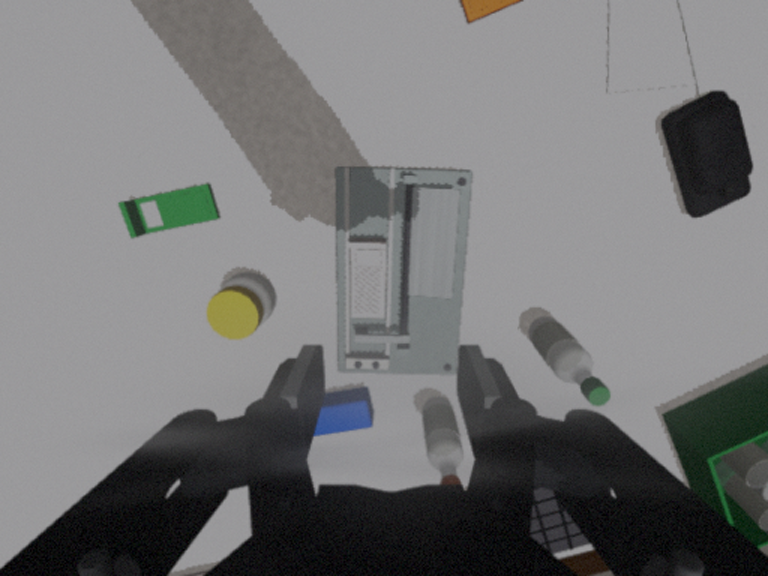

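The wrist view shows the stage with corners near (336,167), (472,169), (458,374) and (337,374). The tab is at ~(367,239), the stop at ~(367,364), and the thumb plate spans x 412–455, y 188–296. I'll take a second, closer wrist position.

Request:
move_arm:
  plan:
    - [[19,-6,-27],[0,0,0],0.6]
    - [[19,-6,-27],[0,0,0],0.6]
    - [[19,-7,-26],[0,0,0],0.6]
    - [[0,0,0],[0,0,0],0.6]
    - [[0,0,0],[0,0,0],0.6]

```text
clock: 2.45
eef_pos: [546.4, 102.6, 171.7]
tool_rot: [3.141, -0.001, 2.825]
force: [0.3, 0.7, -0.2]
width: 51.5
gripper_force: 0.0
```

```bash
python3 - <<'E'
from h import *
i,c=shot("wrist");np.savez("w2.npz",i=i,K=c[0],k=c[1],T=c[2])
s=status.read_state();print(s["eef_pos"],s["tool_rot"],s["width"],s["clock"])
w=np.load("w1.npz");a=w["i"]
A=cv2.resize(a[100:260,210:325],None,fx=3.45,fy=3.45,interpolation=cv2.INTER_CUBIC)
B=cv2.resize(i[40:260,190:350],None,fx=2.5,fy=2.5,interpolation=cv2.INTER_CUBIC)
h=552;o=np.zeros((600,800,3),np.uint8);o[:A.shape[0],:A.shape[1]]=A;o[:B.shape[0],400:400+B.shape[1]]=B
cv2.imwrite("pics/w12.png",o)
E
```

```text
[546.62218809 102.58196856 172.15263808] [3.14078184e+00 2.89721572e-04 2.82554567e+00] 51.49143090233831 2.5
```

View pics/w12.png

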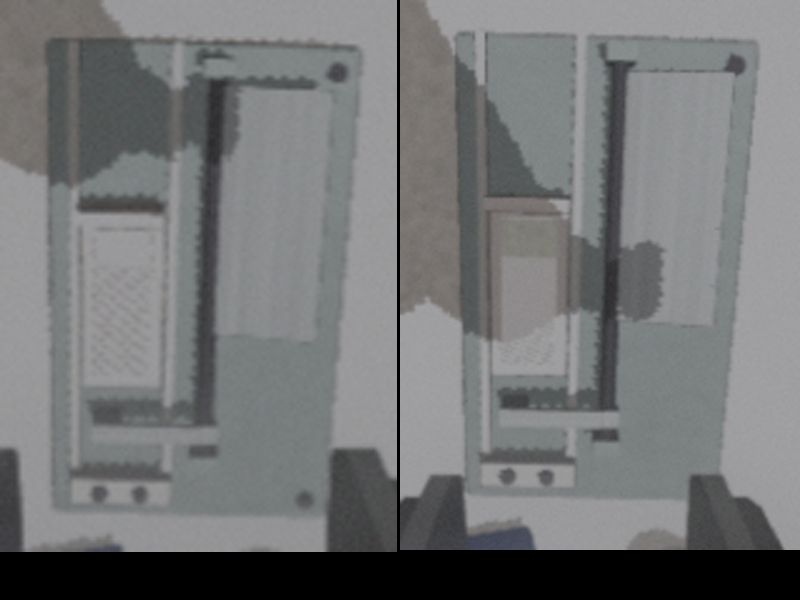

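```bash
cat > m.py <<'E'
from h import *
L=lambda n:(lambda w:(w["K"],float(w["k"]),w["T"]))(np.load(n))
ca,cb=L("w1.npz"),L("w2.npz")
A=lambda x,y:((x+.5)/3.45-.5+210,(y+.5)/3.45-.5+100)
B=lambda x,y:((x-400+.5)/2.5-.5+190,(y+.5)/2.5-.5+40)
pts={"nr":((50,42),(457,35),(-140,-67)),"nl":((358,47),(757,42),(-140,57)),"fl":((327,516),(719,500),(70,57)),"fr":((57,510),(468,492),(70,-67))}
W=[];S=[]
for k,(a,b,s) in pts.items():
    print(k,"tri",tri([(ca,A(*a)),(cb,B(*b))]).round(1),onz(ca,A(*a),12).round(1),onz(cb,B(*b),12).round(1))
    W.append((onz(ca,A(*a),12)[:2]+onz(cb,B(*b),12)[:2])/2);S.append(s)
W=np.array(W);S=np.array(S,float);wm,sm=W.mean(0),S.mean(0)
z=((W-wm)@[1,1j]*np.conj((S-sm)@[1,1j])).sum();th=np.angle(z)
Rm=np.array([[np.cos(th),-np.sin(th)],[np.sin(th),np.cos(th)]]);o=wm-Rm@sm
print("th",np.degrees(th),"o",o,"res",(W-(S@Rm.T+o)).round(1).tolist())
np.savez("st.npz",R=Rm,o=o)
for k,a,b in[("tabR",(80,211),(485,198)),("tabL",(163,211),(571,200)),("tp_nl",(332,93),(733,73)),("tp_fl",(317,341),(713,326)),("tp_fr",(217,335),(621,319)),("stopR",(72,480),(481,462)),("stopL",(170,482),(575,464)),("hfront",(120,388),(530,377))]:
    X=tri([(ca,A(*a)),(cb,B(*b))]);print(k,"stage",(Rm.T@(X[:2]-o)).round(1),X[2].round(1))
E
python3 m.py
```

```text
nr tri [412.6  96.2  13. ] [412.6  96.2  12. ] [412.4  95.9  12. ]
nl tri [452.6 211.8  10.2] [452.1 211.1  12. ] [452.9 211.7  12. ]
fl tri [654.8 144.2   4.8] [650.2 144.2  12. ] [650.7 143.8  12. ]
fr tri [599.   32.7  30.6] [608.4  26.9  12. ] [607.3  26.5  12. ]
th -19.2681005831015 o [565.52411079 112.69454392] res [[1.2, 0.4], [0.3, -1.3], [0.0, 0.6], [-1.6, 0.3]]
tabR stage [-75.4 -53.3] 31.2
tabL stage [-74.7 -19.5] 24.8
tp_nl stage [-123.7   41.7] 39.1
tp_fl stage [-23.9  43.2] 33.2
tp_fr stage [-28.4   2.4] 41.6
stopR stage [ 37.8 -56.6] 40.6
stopL stage [ 38.4 -15.2] 39.6
hfront stage [  7.1 -37.3] 12.8
```

Stage pose found: yaw −19.3°, origin (565.5, 112.7), residuals under 2 mm. The tab's rear face is at stage x ≈ −76, y ≈ −36, as expected. Next I move behind the tab with the fingers straddling (y = +30 and −36).

Request:
move_arm:
  plan:
    - [[-37,20,0],[0,0,-0.6],0.6]
    - [[-37,19,0],[0,0,-0.6],0.6]
    - [[0,0,-35],[0,0,0],0.6]
    - [[0,0,-40],[0,0,0],0.6]
    - [[0,0,-35],[0,0,0],0.6]
    - [[0,0,0],[0,0,0],0.6]
    - [[0,0,0],[0,0,0],0.6]

```text
clock: 3.38
eef_pos: [473.7, 141.1, 62.8]
tool_rot: [3.14, 0.002, 2.804]
force: [0.2, 0.6, 0.0]
width: 51.5
gripper_force: 0.0
```

```bash
python3 - <<'E'
from h import *
i,c=shot("wrist");j,d=shot("side")
s=status.read_state();st=np.load("st.npz");print(s["eef_pos"],s["tool_rot"],s["width"],s["clock"],s["force"],st["R"].T@(s["eef_pos"][:2]-st["o"]))
u=proj(d,[*(st["o"]),20])[0].astype(int);print(u)
o=np.zeros((384,800,3),np.uint8);o[:,:512]=i
s_=cv2.resize(j[u[1]-70:u[1]+30,u[0]-60:u[0]+36],(288,300),interpolation=cv2.INTER_CUBIC);o[:300,512:]=s_
cv2.imwrite("pics/w3.png",o)
E
```

```text
[474.14765386 141.01996866  63.10450486] [3.13945995e+00 2.56565472e-03 2.80324069e+00] 50.99338322357083 3.475 [1.02435139 0.48911826 0.8130358 ] [-95.60506337  -3.41444377]
[255 182]
```

View pics/w3.png

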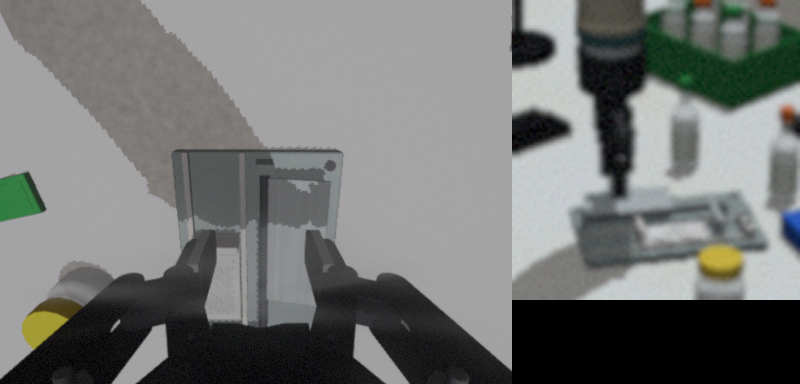

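Fingertips at ~(212,232) and ~(315,235) straddle as planned: left one over the track behind the tab, right one above the thumb plate. I'll press down in steps and watch the force.

Request:
move_arm:
  plan:
    - [[0,0,-12],[0,0,0],0.6]
    - [[0,0,-11],[0,0,0],0.6]
    - [[0,0,0],[0,0,0],0.6]
    - [[0,0,0],[0,0,0],0.6]

```text
clock: 3.98
eef_pos: [472.8, 140.4, 38.1]
tool_rot: [-3.141, -0.0, 2.803]
force: [-0.1, 0.2, -0.2]
width: 51.4
gripper_force: 0.0
```

Request:
move_arm:
  plan:
    - [[0,0,-4],[0,0,0],0.6]
    - [[0,0,-4],[0,0,0],0.6]
    - [[0,0,0],[0,0,0],0.6]
    - [[0,0,0],[0,0,0],0.6]

```text
clock: 4.47
eef_pos: [473.1, 140.5, 30.4]
tool_rot: [3.141, 0.0, 2.803]
force: [-0.3, -0.9, 2.9]
width: 51.1
gripper_force: 0.9
```

Request:
move_arm:
  plan:
    - [[0,0,-3],[0,0,0],0.6]
    - [[0,0,-2],[0,0,0],0.6]
    - [[0,0,0],[0,0,0],0.6]
    - [[0,0,0],[0,0,0],0.6]

```text
clock: 4.97
eef_pos: [473.4, 141.2, 25.5]
tool_rot: [3.14, 0.001, 2.804]
force: [-0.0, 2.9, 4.6]
width: 51.4
gripper_force: 2.0
```

```bash
python3 - <<'E'
from h import *
j,d=shot("side");k,e=shot("scene");i,c=shot("wrist");s=status.read_state();st=np.load("st.npz");print(s["force"],s["eef_pos"])
W=lambda x,y,z:[*(st["R"]@[x,y]+st["o"]),z]
o=np.zeros((400,800,3),np.uint8)
for n,(im,cc) in enumerate([(j,d),(k,e)]):
    for z in(34,42,50):print(n,z,proj(cc,[W(19,-42,z),W(19,-20,z)]).round(1).tolist())
    u=proj(cc,W(0,-10,20))[0].astype(int);q=im[u[1]-40:u[1]+40,u[0]-40:u[0]+40];print("off",u-40)
    o[:,n*400:n*400+400]=cv2.resize(q,(400,400),interpolation=cv2.INTER_CUBIC)
cv2.imwrite("pics/p4.png",o)
E
```

```text
[1.11535576 3.19478148 3.976514  ] [473.33057309 140.91498778  25.46172931]
0 34 [[263.9, 184.4], [262.3, 181.3]]
0 42 [[263.9, 182.4], [262.3, 179.3]]
0 50 [[264.0, 180.3], [262.4, 177.3]]
off [216 144]
1 34 [[284.0, 201.2], [291.8, 202.5]]
1 42 [[284.2, 199.7], [292.0, 200.9]]
1 50 [[284.3, 198.1], [292.2, 199.4]]
off [255 160]
```

View pics/p4.png

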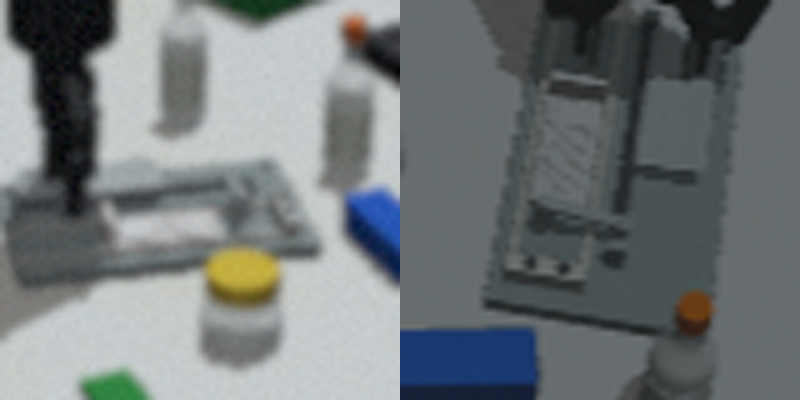

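In the scene view the foot arm is up about 3 px, roughly 15 mm, to crop ~(580,215). One finger stands behind the tab at ~(580,45), the other on the plate at ~(700,55). I'll press slightly more, then push.

Request:
move_arm:
  plan:
    - [[0,0,-1],[0,0,0],0.6]
    - [[0,0,0],[0,0,0],0.6]
    - [[0,0,0],[0,0,0],0.6]

```text
clock: 5.5
eef_pos: [473.3, 141.0, 24.4]
tool_rot: [3.141, 0.001, 2.803]
force: [0.7, 4.0, 4.8]
width: 51.5
gripper_force: 2.6
```

Request:
move_arm:
  plan:
    - [[4.7,-1.7,0],[0,0,0],0.6]
    - [[4.7,-1.7,0],[0,0,0],0.6]
    - [[4.7,-1.6,0],[0,0,0],0.6]
    - [[0,0,0],[0,0,0],0.6]

```text
clock: 6.0
eef_pos: [484.5, 134.4, 23.9]
tool_rot: [-3.138, -0.004, 2.803]
force: [-2.5, 1.3, 6.0]
width: 51.1
gripper_force: 3.1
```

Request:
move_arm:
  plan:
    - [[4.9,-1.2,0],[0,0,0],0.6]
    - [[4.8,-1.2,0],[0,0,0],0.6]
    - [[4.7,-1.6,0],[0,0,0],0.6]
    - [[4.7,-1.6,0],[0,0,0],0.6]
    - [[4.7,-1.6,0],[0,0,0],0.6]
    - [[0,0,0],[0,0,0],0.6]

```text
clock: 6.75
eef_pos: [508.0, 127.1, 23.8]
tool_rot: [-3.138, -0.005, 2.803]
force: [-3.0, 0.6, 6.7]
width: 51.3
gripper_force: 3.0
```

```bash
python3 - <<'E'
from h import *
j,d=shot("side");k,e=shot("scene");s=status.read_state();st=np.load("st.npz");print(s["force"],s["eef_pos"],s["width"],st["R"].T@(s["eef_pos"][:2]-st["o"]))
W=lambda x,y,z:[*(st["R"]@[x,y]+st["o"]),z]
o=np.zeros((400,800,3),np.uint8)
for n,(im,cc) in enumerate([(j,d),(k,e)]):
    u=proj(cc,W(0,-10,20))[0].astype(int);q=im[u[1]-40:u[1]+40,u[0]-40:u[0]+40]
    o[:,n*400:n*400+400]=cv2.resize(q,(400,400),interpolation=cv2.INTER_CUBIC)
cv2.imwrite("pics/p5.png",cv2.convertScaleAbs(o,alpha=1.5))
E
```

```text
[-3.71753459  0.74940965  5.84248507] [508.01413717 127.04943181  23.81310644] 51.41035775936031 [-59.02549543  -5.42685556]
```

View pics/p5.png

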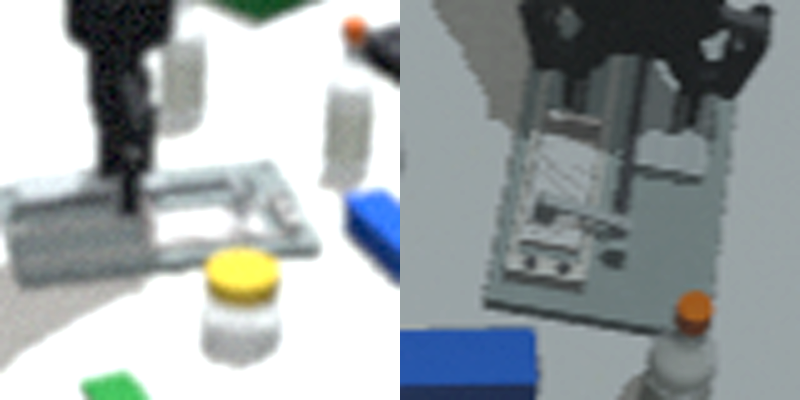

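The holder has passed under the raised foot: its front is at crop ~(550,240), the stop at ~(545,262). I'll keep pushing until the force shows contact with the stop.

Request:
move_arm:
  plan:
    - [[3.8,-1,0],[0,0,0],0.6]
    - [[3.8,-1,0],[0,0,0],0.6]
    - [[1.9,-0.7,0],[0,0,0],0.6]
    - [[0,0,0],[0,0,0],0.6]
    - [[0,0,0],[0,0,0],0.6]

```text
clock: 7.48
eef_pos: [516.9, 124.4, 23.7]
tool_rot: [-3.137, -0.006, 2.803]
force: [-4.2, 1.0, 5.7]
width: 51.0
gripper_force: 3.1
```

Request:
move_arm:
  plan:
    - [[1.4,-0.5,0],[0,0,0],0.6]
    - [[1.4,-0.5,0],[0,0,0],0.6]
    - [[0,0,0],[0,0,0],0.6]
    - [[0,0,0],[0,0,0],0.6]

```text
clock: 7.98
eef_pos: [519.4, 123.5, 23.7]
tool_rot: [-3.137, -0.006, 2.803]
force: [-4.7, 1.7, 6.4]
width: 51.3
gripper_force: 3.2
```

Request:
move_arm:
  plan:
    - [[0.9,-0.3,0],[0,0,0],0.6]
    - [[0.9,-0.3,0],[0,0,0],0.6]
    - [[0,0,0],[0,0,0],0.6]
    - [[0,0,0],[0,0,0],0.6]

```text
clock: 8.48
eef_pos: [520.4, 123.2, 23.6]
tool_rot: [-3.137, -0.008, 2.803]
force: [-5.3, 3.0, 6.9]
width: 51.3
gripper_force: 4.0
```

Request:
move_arm:
  plan:
    - [[0.9,-0.3,0],[0,0,0],0.6]
    - [[0.9,-0.3,0],[0,0,0],0.6]
    - [[0,0,0],[0,0,0],0.6]
    - [[0,0,0],[0,0,0],0.6]

```text
clock: 8.98
eef_pos: [520.4, 123.1, 23.5]
tool_rot: [-3.136, -0.011, 2.804]
force: [-8.4, 2.9, 10.0]
width: 50.9
gripper_force: 5.6
```

Request:
move_arm:
  plan:
    - [[0.9,-0.3,0],[0,0,0],0.6]
    - [[0.9,-0.3,0],[0,0,0],0.6]
    - [[0,0,0],[0,0,0],0.6]
    - [[0,0,0],[0,0,0],0.6]

```text
clock: 9.48
eef_pos: [520.5, 123.1, 23.5]
tool_rot: [-3.135, -0.014, 2.804]
force: [-11.2, 4.2, 12.4]
width: 51.2
gripper_force: 7.3
```

```bash
python3 - <<'E'
from h import *
k,e=shot("scene");s=status.read_state();st=np.load("st.npz");print(s["force"],s["eef_pos"],s["width"],st["R"].T@(s["eef_pos"][:2]-st["o"]))
W=lambda x,y,z:[*(st["R"]@[x,y]+st["o"]),z]
u=proj(e,W(0,-20,20))[0].astype(int);q=k[u[1]-30:u[1]+30,u[0]-30:u[0]+30]
cv2.imwrite("pics/p6.png",cv2.convertScaleAbs(cv2.resize(q,(600,600),interpolation=cv2.INTER_CUBIC),alpha=1.6))
E
```

```text
[-11.05109472   4.77404338  12.87297171] [520.4907693  123.04472943  23.44705013] 51.324257457506434 [-45.92623685  -5.09008394]
```

View pics/p6.png

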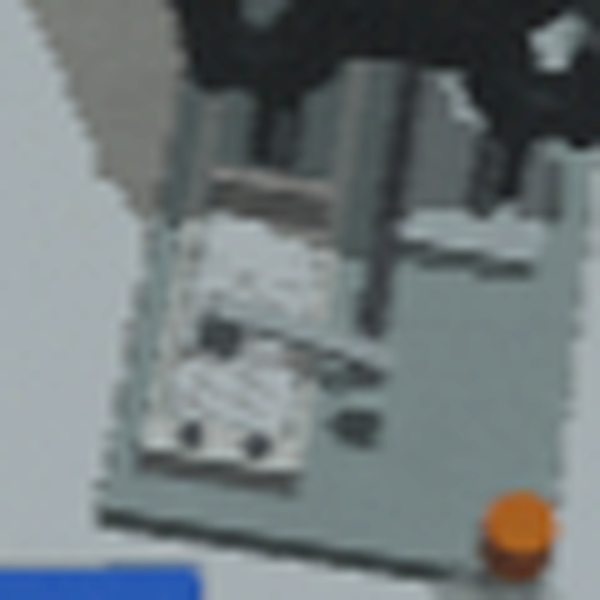

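The holder is home: it stopped at stage x ≈ −46 (the expected value) and the push force rose to 11 N. The view shows its front against the stop. I'll back the finger off the tab with the clip still pressed, then rise slowly.

Request:
move_arm:
  plan:
    - [[-2.8,1,0],[0,0,0],0.6]
    - [[-3.8,1.3,0],[0,0,0],0.6]
    - [[-3.8,1.3,0],[0,0,0],0.6]
    - [[0,0,0],[0,0,0],0.6]
    - [[0,0,2],[0,0,0],0.6]
    - [[0,0,2],[0,0,0],0.6]
    - [[0,0,2],[0,0,0],0.6]
    - [[0,0,2],[0,0,0],0.6]
    - [[0,0,3],[0,0,0],0.6]
    - [[0,0,3],[0,0,0],0.6]

```text
clock: 10.78
eef_pos: [518.1, 126.5, 38.5]
tool_rot: [-3.142, -0.0, 2.803]
force: [0.7, -0.1, -0.2]
width: 51.0
gripper_force: 0.0
```

Request:
move_arm:
  plan:
    - [[0,0,6],[0,0,0],0.6]
    - [[0,0,15],[0,0,0],0.6]
    - [[0,0,30],[0,0,0],0.6]
    - [[0,0,40],[0,0,0],0.6]
    - [[-5,2,40],[0,0,0],0.6]
    - [[-15,5,30],[0,0,0],0.6]
    - [[0,0,0],[0,0,0],0.6]
    - [[0,0,0],[0,0,0],0.6]

```text
clock: 11.78
eef_pos: [498.1, 133.2, 199.4]
tool_rot: [3.142, 0.0, 2.803]
force: [0.8, 0.2, -0.8]
width: 51.6
gripper_force: 0.0
```

```bash
python3 - <<'E'
from h import *
k,e=shot("scene");i,c=shot("wrist");s=status.read_state();st=np.load("st.npz");print(s["force"],s["eef_pos"],s["clock"])
W=lambda x,y,z:[*(st["R"]@[x,y]+st["o"]),z]
np.savez("w4.npz",i=i,K=c[0],k=c[1],T=c[2])
o=np.zeros((480,800,3),np.uint8)
for n,(im,cc,h) in enumerate([(k,e,35),(i,c,100)]):
    u=proj(cc,W(-10,-10,20))[0].astype(int);x0,y0=max(u[0]-h,0),max(u[1]-h,0);q=im[y0:y0+2*h,x0:x0+2*h];print(x0,y0,400/(2*h))
    o[:q.shape[0]*400//(2*h),n*400:n*400+400]=cv2.resize(q,(400,q.shape[0]*400//(2*h)),interpolation=cv2.INTER_CUBIC)
print(proj(c,[W(-35,-53,36),W(-35,-19,36),W(45,-36,19)]))
cv2.imwrite("pics/p7.png",cv2.convertScaleAbs(o,alpha=1.3))
E
```

```text
[-0.31887057 -0.64993052 -0.00910951] [497.91047474 132.963877   198.54841503] 11.875
261 162 5.714285714285714
154 114 2.0
[[218.42474834 200.85466563]
 [246.76216075 200.77058622]
 [235.89539737 252.01210216]]
```

View pics/p7.png

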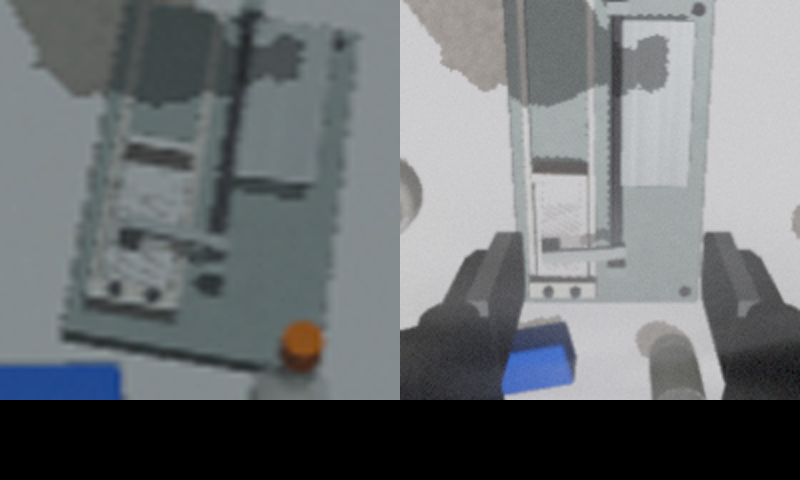

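The holder sits against the stop: its tab's rear edge is at crop row ~173, against 173.6 predicted for home. The foot is down on the holder at ~(555,245), and the hand is clear.

```bash
python3 -c "
from cell import ctrl;print(ctrl.finish_job())"
```

```text
the job is handed in; nothing more can be done
None
```

The white holder is fully home against the end stop, the clip's foot is down on it, the hand is clear and the job is handed in (about 12 s of the 45 s used).

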